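# Line up the amber bottle range on the display tray

### The job

Set out the bottle range on the wooden display tray in order of size: the four amber bottles from the white board, each standing upright in the middle of its own cork disc, the smallest bottle on the smallest disc and so on up to the largest on the largest. They are glass, so set each one down gently, neither dropping it nor knocking any over, and leave the salt jar and the spray bottle where they stand.

Things in the scene. Friction and masses are not known exactly. Their poses are not given: they have to be found in the camera images.
- bottle1: smallest of four brown amber-glass bottles with silver aluminium screw cap and blank white label (30 ml, about 65 g, fill varies). Body 34 mm across, 80 mm high with cap; cap 21 mm across, 18 mm tall, at 62 to 80 mm up, rounded shoulder right below it. Origin: centre of its underside, z up. Starts upright on a 10 mm thick white board (240 x 240 mm), bottles 75 mm or more apart.
- bottle2: second smallest of four brown amber-glass bottles with silver aluminium screw cap and blank white label (60 ml, about 115 g, fill varies). Body 40 mm across, 96 mm high with cap; cap 22 mm across, 18 mm tall, at 78 to 96 mm up, rounded shoulder right below it. Origin: centre of its underside, z up. Starts upright on a 10 mm thick white board (240 x 240 mm), bottles 75 mm or more apart.
- bottle3: second largest of four brown amber-glass bottles with silver aluminium screw cap and blank white label (120 ml, about 210 g, fill varies). Body 49 mm across, 115 mm high with cap; cap 25 mm across, 19 mm tall, at 96 to 115 mm up, rounded shoulder right below it. Origin: centre of its underside, z up. Starts upright on a 10 mm thick white board (240 x 240 mm), bottles 75 mm or more apart.
- bottle4: largest of four brown amber-glass bottles with silver aluminium screw cap and blank white label (250 ml, about 400 g, fill varies). Body 62 mm across, 138 mm high with cap; cap 28 mm across, 20 mm tall, at 118 to 138 mm up, rounded shoulder right below it. Origin: centre of its underside, z up. Starts upright on a 10 mm thick white board (240 x 240 mm), bottles 75 mm or more apart.
- inlay1: smallest of four cork discs let flush into the top of a fixed dark wooden display tray, 42 mm across: the place for the bottle of 34 mm. Origin: centre of its top face, on the wood's surface, 18 mm above the table. x runs along the tray towards the larger discs, y towards its brass rail. Disc centres lie on one line, 0, 65, 135 and 213 mm from the smallest.
- inlay2: second smallest of four cork discs let flush into the top of a fixed dark wooden display tray, 48 mm across: the place for the bottle of 40 mm. Origin: centre of its top face, on the wood's surface, 18 mm above the table. x runs along the tray towards the larger discs, y towards its brass rail. The rail, a 6 mm bar, runs the tray's length 52 mm to the side of the discs' line, its top 33 mm above the wood.
- inlay3: second largest of four cork discs let flush into the top of a fixed dark wooden display tray, 57 mm across: the place for the bottle of 49 mm. Origin: centre of its top face, on the wood's surface, 18 mm above the table. x runs along the tray towards the larger discs, y towards its brass rail. The tray measures 310 x 110 mm.
- inlay4: largest of four cork discs let flush into the top of a fixed dark wooden display tray, 70 mm across: the place for the bottle of 62 mm. Origin: centre of its top face, on the wood's surface, 18 mm above the table. x runs along the tray towards the larger discs, y towards its brass rail. 
- salt_jar: bystander: squat jar of pink bath salt with a black lid, 68 mm across, 75 mm high, standing between the robot and the work. Origin: centre of its underside. Leave it standing where it is.
- spray_bottle: bystander: slim white plastic spray bottle, 36 mm across, 120 mm high, standing beyond the work. Origin: centre of its underside. Leave it standing where it is.

How it is judged:
By the outcome, as a careful person would: the job done as asked, in the order asked, and still so for the second after the job is handed in, with the robot touching nothing.
It also fails if it takes over 131 s, if anything falls off the work surface, if the arm or the gripper's body presses on something with over 40 N, if the wrist force passes 120 N, or if a joint passes its speed limit or range.

### The arm

A 6-joint arm with a two-finger parallel gripper is mounted at the origin on the work surface. World frame = base frame: x ahead of the robot, y to its left, z up, the work surface at z = 0. Lengths are in mm, angles in rad, forces in N, time in s.
With the tool pointing down it reaches from about 275 to 1000 mm from the base axis. Payload 8.4 kg.
Tool frame: the origin (TCP) lies at the very end of the fingers, on their centre line; the grasp point (between the pads) lies 19 mm behind it; y points along the fingers, x is the direction in which the jaws open and shut, and the axes are right-handed (so a half turn about y gives the same grasp; the last joint's range is limited). The gripper opens to 85 mm and grips with 20 to 120 N. Pads are 22 mm wide; open, the fingers measure 114 mm over their backs; the gripper's body (76 mm by 85 mm) begins 54 mm behind the grasp point. The pads swing forward as they close: fully open they stand 13 mm farther back than shut.
Start: joints at [1.281, 0.353, 1.633, -0, 1.155, -0.002], TCP at [177.401, 599.297, 231.281] pointing down, gripper open.
Joint ranges: [-2.63, 2.63], [-0.92, 2.1], [0.06, 2.66], [-1.3, 4.44], [0, 2.69], [-3.02, 3.02]. Speed limits (rad/s): [2.22, 2.22, 2.79, 3.14, 3.14, 3.14].

### API

Orientations are given as [roll, pitch, yaw] about the fixed x, y, z axes, in that order (R = Rz(yaw) Ry(pitch) Rx(roll)).
In Python, from rig import r gives the robot as it stands.
- The arm moves only by the tool servo_tool, never from a script. Its argument "motion" is a list of rows, each a list of 7 numbers: the opening, from -1 (shut) to 1 (fully open), then the shift along the tool's x, y, z in m, then the turn, a rotation vector about the tool's x, y, z in units of 10 degrees (1.0 is 10 degrees). A call has 1 to 12 rows; each row is the pose to reach, as a shift and turn from the pose commanded when the call began, along the tool's axes at that moment; what a row does not reach only later rows make up. A row lasts 1/8 s, in which the tool goes at most 62.5 mm and 10.7 degrees, less where a joint would pass 70% of its speed; a pose out of reach is approached as far as the arm can. A call with a gripper value outside its range is refused whole. The fingers move at their own pace and stop on an object; "grip_force" is the grip in N (left out, the last holds). Time passes only in rows, so rows that repeat a pose let the fingers close. It gives the time, the measured TCP pose, the force and the opening at its end, in the units of the state.
- r.sense(): the state, without advancing time (a new reading comes with each control period).
- r.grab_frame(name): name is "scene" or "top"; returns the picture (400x640x3 uint8, red, green, blue); there is no depth.
- r.calibration(name): a dict with "fx", "fy", "cx", "cy" (pixels), "R" (3x3) and "t" (3): a world point X has camera coordinates R X + t. Camera axes: x right, y down, z forward; pixel columns grow to the right and rows downward; lengths in mm; the calibration is good to about 2 mm. A picture is of the moment at which its call begins. calibration takes no time and is no camera call.
- r.sign_off(): hands the job in, once; it reports no verdict.
The state is a dict: "clock": time; "qpos": joint angles; "qvel": joint speeds; "joint_efforts": joint torques, N m; "eef_pos": TCP position; "tcp_rot": TCP orientation; "contact_force": force on the tool from outside, world axes, zero at the start; "wrist_torque": the same for the moment, N m; "opening": opening from 0.0 (shut) to 1.0 (fully open).
Only numpy, scipy, OpenCV 4.12 (cv2) and the standard library are available. Lean on these libraries where they do the work, as an engineer would, in place of code of your own. Each camera call takes 0.05 s, during which the arm holds its last target. There are 200 camera calls.

## Working session

There is one attempt and no reset: what is moved stays moved. The work goes in short steps, Python scripts to look and compute and a tool call to move; the robot and the scene stay as the last step left them, time stands still between calls to the robot, and variables do not carry over. Pictures are saved under pics/ and viewed, on a budget of 14 in all, crops included, one or two more only if the job needs it, and the job is handed in when it is done.

Besides the shell and the picture viewer there is one more tool, called by a JSON object that holds its "method" and its "body", one argument or row to a line. servo_tool: Moves the arm, as the interface text tells. Its arguments: {"type":"object","properties":{"motion":{"type":"array","items":{"type":"array","items":{"type":"number"}}},"grip_force":{"type":"number"}},"required":["motion"]}

```bash
mkdir -p pics; ls; python3 - <<'E'
from rig import r
import cv2
for n in("scene","top"):
    cv2.imwrite(f"pics/{n}0.png",r.grab_frame(n)[:,:,::-1]); c=r.calibration(n); print(n,c)
s=r.sense(); print(s)
E
```

```text
pics
scene {'fx': 486.6273577190261, 'fy': 486.6273577190261, 'cx': 319.5700244387771, 'cy': 203.71584668379174, 'R': array([[ 0.26090744,  0.9653547 , -0.00419629],
       [ 0.79934779, -0.21847371, -0.55974311],
       [-0.54126743,  0.14268684, -0.82865556]]), 't': array([-117.04250022, -456.42298318, 1514.79957793])}
top {'fx': 417.5168325228234, 'fy': 417.5168325228234, 'cx': 320.4930175111337, 'cy': 210.49701131618832, 'R': array([[-0.0044607 , -0.99997027, -0.00628986],
       [-0.99411589,  0.00511517, -0.10820085],
       [ 0.10822981,  0.00577019, -0.99410916]]), 't': array([-12.3235416 , 561.42295909, 869.74756553])}
{'clock': 0.1, 'qpos': array([ 1.28057998e+00,  3.53555334e-01,  1.63406838e+00,  3.02614073e-05,
        1.15520791e+00, -2.38949307e-03]), 'qvel': array([ 5.73502660e-04, -8.69642352e-04, -1.37866290e-05, -9.23691257e-04,
        2.88436958e-04, -1.18964323e-03]), 'joint_efforts': array([ 8.73287354e-04, -6.06358767e+01, -3.42815387e+01,  5.43531905e-05,
        4.01972633e-03, -2.01806563e-05]), 'eef_pos': array([177.27869315, 598.87830856, 230.64778467]), 'tcp_rot': array([-1.57076570e+00,  1.23890188e-03,  1.28295725e+00]), 'contact_force': array([-0.11714251, -0.32421982, -0.10847069]), 'wrist_torque': array([-0.04053267,  0.01831333,  0.00179694]), 'opening': 1.0000937251426567}
```

View pics/scene0.png

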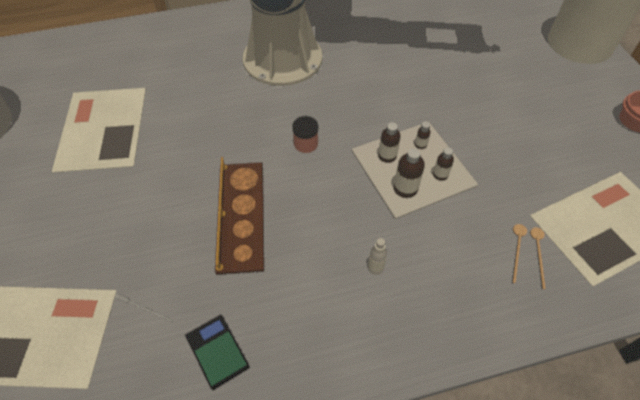

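View pics/top0.png

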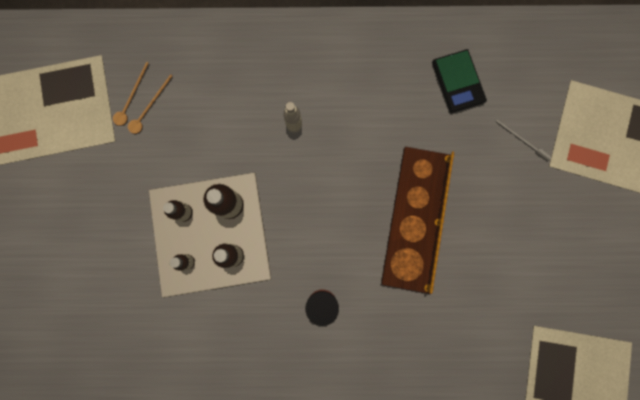

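The scene shows the bottles on the board, with the tray at scene (240,218) and the rail on its left side. In the top view the caps are near (215,197), (220,255), (171,209) and (178,263), and the discs near (423,169), (418,197), (413,229) and (407,265). I'll enlarge these next.

```bash
python3 - <<'E'
import cv2
t=cv2.imread("pics/top0.png"); s=cv2.imread("pics/scene0.png")
def crop(im,x,y,w,h,k):
    c=cv2.convertScaleAbs(cv2.resize(im[y:y+h,x:x+w],None,fx=k,fy=k,interpolation=cv2.INTER_CUBIC),alpha=1.6)
    for i in range(0,w,10): cv2.line(c,(i*k,0),(i*k,6 if (x+i)%50 else 14),(0,255,0),1); cv2.putText(c,str(x+i),(i*k,24),0,.35,(0,255,0),1) if (x+i)%20==0 else 0
    for i in range(0,h,10): cv2.line(c,(0,i*k),(6,i*k),(0,255,0),1); cv2.putText(c,str(y+i),(8,i*k+4),0,.35,(0,255,0),1) if (y+i)%20==0 else 0
    return c
cv2.imwrite("pics/c1.png",crop(t,150,180,100,100,6))
cv2.imwrite("pics/c2.png",crop(t,380,150,80,140,4))
cv2.imwrite("pics/c3.png",crop(s,370,115,100,90,6))
E
```

```text
(no output)
```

View pics/c1.png

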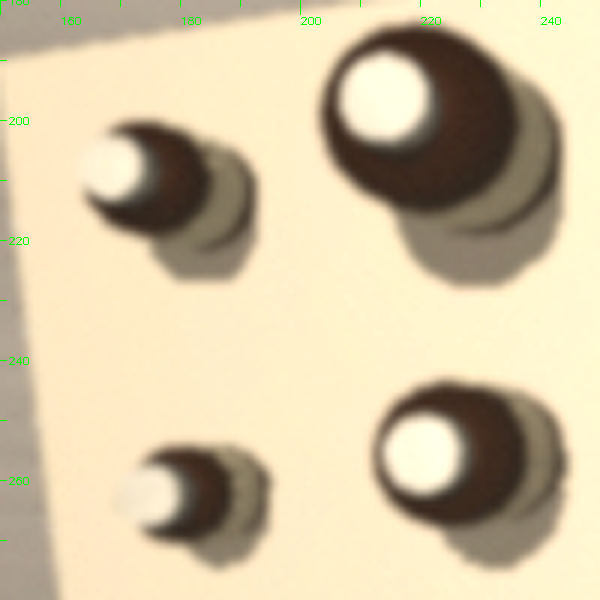

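View pics/c2.png

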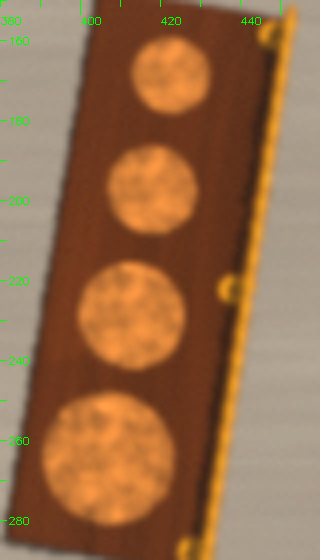

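View pics/c3.png

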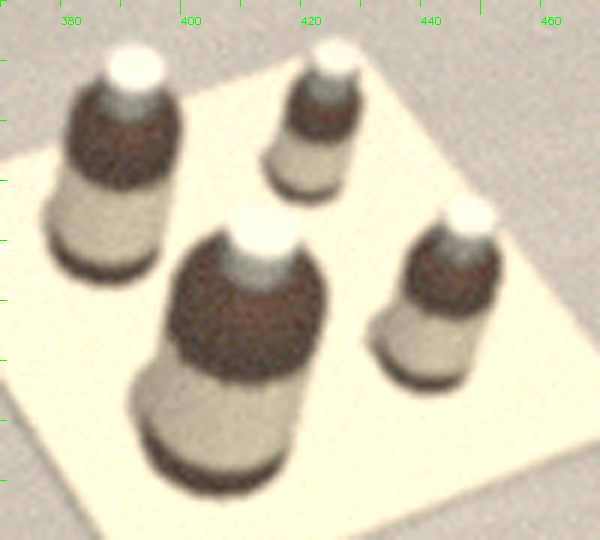

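Top crop: cap centres (crop px) b4 (384,96), b3 (424,454), b2 (115,167) and b1 (155,496). Discs are (171,76), (152.5,190), (131.5,315) and (108.5,458). Scene crop: caps b3 (136,68), b1 (335,56), b4 (264,232) and b2 (470,216).

```bash
cat > h.py <<'E'
from rig import r
import numpy as np, cv2
def back(n,px,z):
    c=r.calibration(n);R=c["R"];t=c["t"]
    d=R.T@np.array([(px[0]-c["cx"])/c["fx"],(px[1]-c["cy"])/c["fy"],1]);o=-R.T@t
    return (o+d*(z-o[2])/d[2])[:2]
def proj(n,X):
    c=r.calibration(n);p=c["R"]@np.array(X,float)+c["t"];return np.array([c["fx"]*p[0]/p[2]+c["cx"],c["fy"]*p[1]/p[2]+c["cy"]])
H=[80,96,115,138]
E
python3 - <<'E'
from h import *
np.set_printoptions(precision=1,suppress=True)
f=lambda p,o,k:[o[i]+(p[i]+.5)/k-.5 for i in(0,1)]
T=[(155,496),(115,167),(424,454),(384,96)];S=[(335,56),(470,216),(136,68),(264,232)]
for i in range(4):
    print("b",i+1,back("top",f(T[i],(150,180),6),10+H[i]),back("scene",f(S[i],(370,115),6),10+H[i]))
D=np.array([back("top",f(p,(380,150),4),18) for p in[(171,76),(152.5,190),(131.5,315.5),(108.5,458)]])
print(D)
u=np.array([0,65,135,213.]);um=u-u.mean();m=D.mean(0);v=um@(D-m);a=np.arctan2(v[1],v[0]);e=np.array([np.cos(a),np.sin(a)])
print("scale",np.linalg.norm(v)/(um@um),"ang",a,"\n",m+um[:,None]*e)
print("scene proj of discs",[proj("scene",[*(m+q*e),18]) for q in um])
print("jar",back("top",(322,307),75),"spray",back("top",(291,106),120),back("scene",(380,243),120))
E
```

```text
b 1 [452.8 273.8] [456.6 275.9]
b 2 [560.8 285. ] [564.8 286.6]
b 3 [466.1 176.2] [470.7 177.4]
b 4 [577.8 185.5] [582.1 185.4]
[[ 654.5 -240.2]
 [ 591.1 -228.1]
 [ 522.3 -214.7]
 [ 445.6 -200.1]]
scale 0.9987906211191122 ang 2.951893749962501 
 [[ 654.8 -240.2]
 [ 590.9 -228. ]
 [ 522.2 -214.8]
 [ 445.6 -200.1]]
scene proj of discs [array([241.5, 251.6]), array([242. , 227.3]), array([242.4, 202.8]), array([242.8, 177.4])]
jar [362.5 -17.4] spray [761.7  42.4] [768.5  43.4]
```

{"method": "servo_tool", "body": {
  "motion": [
    [0.2, -0.02, 0, -0.03, 0, -0.2, 0],
    [0.2, -0.05, 0, -0.075, 0, -0.4, 0],
    [0.2, -0.08, 0, -0.12, 0, -0.6, 0],
    [0.2, -0.11, 0, -0.165, 0, -0.8, 0],
    [0.2, -0.14, 0, -0.21, 0, -1.0, 0],
    [0.2, -0.17, 0, -0.255, 0, -1.2, 0],
    [0.2, -0.2, 0, -0.3, 0, -1.4, 0],
    [0.2, -0.22, 0, -0.335, 0, -1.6, 0],
    [0.2, -0.232, 0, -0.3585, 0, -1.65, 0],
    [0.2, -0.232, 0, -0.3585, 0, -1.65, 0],
    [0.2, -0.232, 0, -0.3585, 0, -1.65, 0]
  ],
  "grip_force": 30
}}

```text
clock: 1.48
eef_pos: [454.8, 275.3, 231.0]
tcp_rot: [-1.57, 0.0, 1.571]
contact_force: [-0.1, 0.8, -0.7]
opening: 0.597
```

{"method": "servo_tool", "body": {
  "motion": [
    [0.2, 0, 0.03, 0, 0, 0, 0],
    [0.2, 0, 0.06, 0, 0, 0, 0],
    [0.2, 0, 0.09, 0, 0, 0, 0],
    [0.2, 0, 0.12, 0, 0, 0, 0],
    [0.2, 0, 0.14, 0, 0, 0, 0],
    [0.2, 0, 0.152, 0, 0, 0, 0],
    [0.2, 0, 0.159, 0, 0, 0, 0],
    [0.2, 0, 0.159, 0, 0, 0, 0],
    [0.2, 0, 0.159, 0, 0, 0, 0]
  ]
}}

```text
clock: 2.6
eef_pos: [455.7, 275.4, 72.9]
tcp_rot: [-1.572, -0.001, 1.571]
contact_force: [-0.1, -0.5, 0.2]
opening: 0.601
```

```bash
python3 - <<'E'
from h import *
im=r.grab_frame("scene");c=cv2.resize(im[95:180,370:470],None,fx=6,fy=6,interpolation=2)
im=r.grab_frame("top");d=cv2.resize(im[180:310,140:250],None,fx=3.923,fy=3.923,interpolation=2)[:510]
cv2.imwrite("pics/g1.png",cv2.resize(cv2.convertScaleAbs(c[:,:,::-1],alpha=1.6),None,fx=1,fy=1))
E
```

```text
(no output)
```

View pics/g1.png

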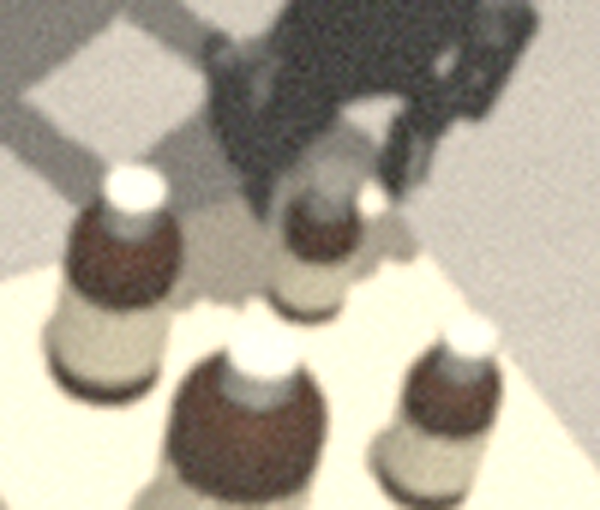

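The fingers straddle bottle 1's cap, with tips at about (260,215) and (395,190) and the cap at (328,190) between them. Closing now.

{"method": "servo_tool", "body": {
  "motion": [
    [-0.2, 0, 0, 0, 0, 0, 0],
    [-0.35, 0, 0, 0, 0, 0, 0],
    [-0.45, 0, 0, 0, 0, 0, 0],
    [-0.6, 0, 0, 0, 0, 0, 0],
    [-1, 0, 0, 0, 0, 0, 0],
    [-1, 0, 0, 0, 0, 0, 0],
    [-1, 0, 0, 0, 0, 0, 0],
    [-1, 0, 0, 0, 0, 0, 0]
  ]
}}

```text
clock: 3.7
eef_pos: [455.4, 275.2, 72.4]
tcp_rot: [-1.571, -0.0, 1.571]
contact_force: [-0.9, 1.1, 3.3]
opening: 0.229
```

{"method": "servo_tool", "body": {
  "motion": [
    [-1, 0, -0.005, 0, 0, 0, 0],
    [-1, 0, -0.015, 0, 0, 0, 0],
    [-1, 0, -0.035, 0, 0, 0, 0],
    [-1, 0, -0.065, 0, 0, 0, 0],
    [-1, 0, -0.1, 0, 0, 0, 0],
    [-1, 0, -0.13, 0, 0, 0, 0],
    [-1, 0, -0.14, 0, 0, 0, 0],
    [-1, 0, -0.14, 0, 0, 0, 0],
    [-1, 0, -0.14, 0, 0, 0, 0]
  ]
}}

```text
clock: 4.82
eef_pos: [454.6, 274.7, 211.1]
tcp_rot: [-1.569, 0.001, 1.571]
contact_force: [0.0, -0.7, -1.1]
opening: 0.229
```

{"method": "servo_tool", "body": {
  "motion": [
    [-1, -0.01, 0, -0.004, 0, 0, 0],
    [-1, -0.03, 0, -0.012, 0, 0, 0],
    [-1, -0.06, 0, -0.024, 0, 0, 0],
    [-1, -0.1, 0, -0.04, 0, 0, 0],
    [-1, -0.14, 0, -0.056, 0, 0, 0],
    [-1, -0.18, 0, -0.072, 0, 0, 0],
    [-1, -0.22, 0, -0.088, 0, 0, 0],
    [-1, -0.26, 0, -0.104, 0, 0, 0],
    [-1, -0.3, 0, -0.12, 0, 0, 0],
    [-1, -0.34, 0, -0.136, 0, 0, 0],
    [-1, -0.38, 0, -0.15, 0, 0, 0],
    [-1, -0.41, 0, -0.162, 0, 0, 0]
  ]
}}

```text
clock: 6.32
eef_pos: [617.1, -137.3, 211.2]
tcp_rot: [-1.569, 0.0, 1.57]
contact_force: [0.2, 0.3, -1.1]
opening: 0.234
```

{"method": "servo_tool", "body": {
  "motion": [
    [-1, -0.03, 0, -0.012, 0, 0, 0],
    [-1, -0.06, 0, -0.022, 0, 0, 0],
    [-1, -0.085, 0.01, -0.032, 0, 0, 0],
    [-1, -0.1, 0.03, -0.038, 0, 0, 0],
    [-1, -0.104, 0.06, -0.04, 0, 0, 0],
    [-1, -0.104, 0.09, -0.04, 0, 0, 0],
    [-1, -0.104, 0.105, -0.04, 0, 0, 0],
    [-1, -0.104, 0.111, -0.04, 0, 0, 0],
    [-1, -0.104, 0.111, -0.04, 0, 0, 0],
    [-1, -0.104, 0.111, -0.04, 0, 0, 0]
  ]
}}

```text
clock: 7.58
eef_pos: [658.1, -239.0, 102.5]
tcp_rot: [-1.573, 0.001, 1.571]
contact_force: [-0.3, 0.3, -0.8]
opening: 0.228
```

```bash
cat >> h.py <<'E'
def look(name,out,x,y,w,h,k):
    c=cv2.convertScaleAbs(cv2.resize(r.grab_frame(name)[y:y+h,x:x+w,::-1],None,fx=k,fy=k,interpolation=2),alpha=1.6);return c
E
python3 - <<'E'
from h import *
a=look("scene","",205,155,75,115,5);b=look("top","",385,140,75,115,5)
cv2.imwrite("pics/p1.png",np.hstack([a,b]));print(r.sense()["eef_pos"])
E
```

```text
[ 658.02171184 -239.03390759  102.41869508]
```

View pics/p1.png

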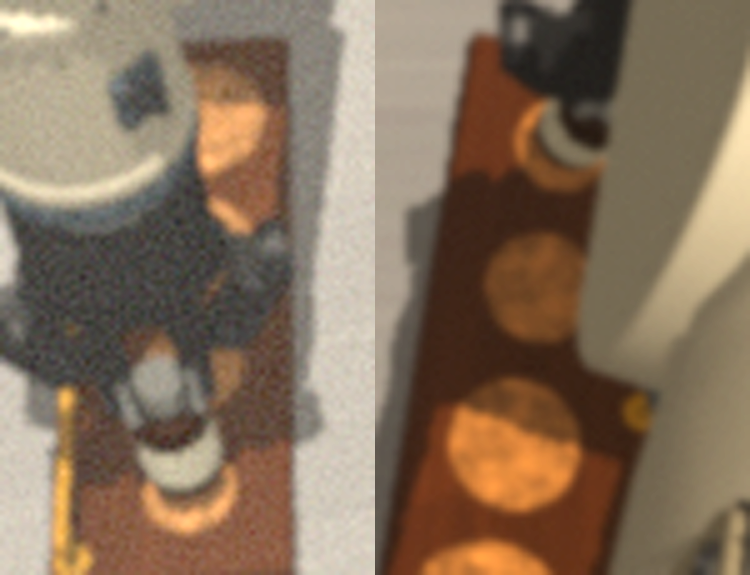

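Bottle 1 hovers over disc 1 in the scene view. The bottle's bottom edge is at crop (185,492), and the disc's bottom edge is at (190,533) with sides at 141 and 240. I'll turn this into the offset between the two.

```bash
cat >> h.py <<'E'
from scipy.optimize import fsolve
def low(n,x,y,z,rad):
    p=np.array([proj(n,[x+rad*np.cos(t),y+rad*np.sin(t),z]) for t in np.linspace(0,6.283,181)])
    return np.array([(p[:,0].min()+p[:,0].max())/2,p[:,1].max()])
def solve(n,px,z,rad,g):
    return fsolve(lambda v:low(n,v[0],v[1],z,rad)-px,g)
E
python3 - <<'E'
from h import *
np.set_printoptions(precision=1,suppress=True)
q=lambda p:np.array([205+(p[0]+.5)/5-.5,155+(p[1]+.5)/5-.5])
print("disc",solve("scene",q((190.5,533)),18,21,(655,-240)))
print("bottle",solve("scene",q((185,492)),40,17,(655,-240)), "expect",low("scene",658,-239,40,17)-[205,155])
E
```

```text
disc [ 658.9 -238.3]Traceback (most recent call last):
  File "<stdin>", line 5, in <module>
  File "h.py", line 17, in solve
    return fsolve(lambda v:low(n,v[0],v[1],z,rad)-px,g)
    res = _root_hybr(_wrapped_func, x0, args, jac=fprime, **options)
    retval = _minpack._hybrd(func, x0, args, 1, xtol, maxfev,
                             ml, mu, epsfcn, factor, diag)
    return func(*fargs)
  File "h.py", line 17, in <lambda>
    return fsolve(lambda v:low(n,v[0],v[1],z,rad)-px,g)
                           ~~~^^^^^^^^^^^^^^^^^^^
  File "h.py", line 14, in low
    p=np.array([proj(n,[x+rad*np.cos(t),y+rad*np.sin(t),z]) for t in np.linspace(0,6.283,181)])
                ~~~~^^^^^^^^^^^^^^^^^^^^^^^^^^^^^^^^^^^^^^^
  File "h.py", line 8, in proj
    c=r.calibration(n);p=c["R"]@np.array(X,float)+c["t"];return np.array([c["fx"]*p[0]/p[2]+c["cx"],c["fy"]*p[1]/p[2]+c["cy"]])
ValueError: time passes only in moves, steps and waits
```

```bash
sed -i 's/^H=/from functools import lru_cache\nCAL=lru_cache(r.calibration)\nH=/; s/c=r.calibration(n)/c=CAL(n)/' h.py
python3 - <<'E'
from h import *
np.set_printoptions(precision=1,suppress=True)
q=lambda p:np.array([205+(p[0]+.5)/5-.5,155+(p[1]+.5)/5-.5])
print("bottle",solve("scene",q((185,492)),40,17,(655,-240)), "expect",5*(low("scene",658,-239,40,17)-[205,155]))
E
```

```text
bottle [ 654.  -236.9] expect [179.9 498.7]
```

{"method": "servo_tool", "body": {
  "motion": [
    [-1, 0, 0.008, 0, 0, 0, 0],
    [-1, 0, 0.014, 0, 0, 0, 0],
    [-1, 0, 0.018, 0, 0, 0, 0],
    [-1, 0, 0.018, 0, 0, 0, 0],
    [-1, 0, 0.018, 0, 0, 0, 0]
  ]
}}

```text
clock: 8.3
eef_pos: [657.5, -238.9, 83.4]
tcp_rot: [-1.571, 0.0, 1.571]
contact_force: [0.6, -0.8, -0.4]
opening: 0.23
```

```bash
python3 - <<'E'
from h import *
a=look("scene","",222,228,40,44,10);b=look("top","",400,150,40,44,10)
cv2.imwrite("pics/p2.png",np.hstack([a,b]));e=r.sense()["eef_pos"];print(e)
f=lambda n,x,y,z,rad,o:10*(low(n,x,y,z,rad)-o+.5)-.5
print(f("scene",e[0],e[1],e[2]-62,17,[222,228]),f("top",e[0],e[1],e[2]-62,17,[400,150]))
E
```

```text
[ 657.56164977 -238.92589794   83.50273059]
[205.48803331 309.03674429] [225.89138953 249.88288442]
```

View pics/p2.png

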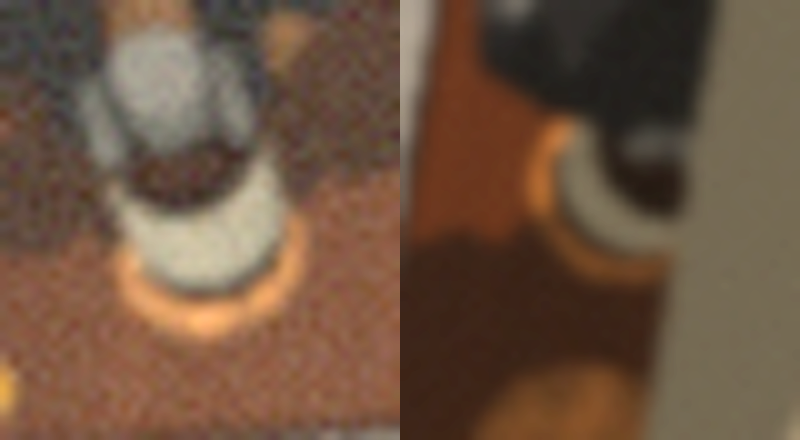

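Bottle 1 sits inside the disc ring in both views: disc 117–308 against bottle about 138–285 in the scene, with gaps on all visible sides. It is centred to about 1–2 mm. Lowering the last 3 mm.

{"method": "servo_tool", "body": {
  "motion": [
    [-1, 0, 0.001, -0.0005, 0, 0, 0],
    [-1, 0, 0.0015, -0.0005, 0, 0, 0],
    [-1, 0, 0.002, -0.0005, 0, 0, 0],
    [-1, 0, 0.0025, -0.0005, 0, 0, 0],
    [-1, 0, 0.003, -0.0005, 0, 0, 0],
    [-1, 0, 0.003, -0.0005, 0, 0, 0]
  ]
}}

```text
clock: 9.15
eef_pos: [658.0, -238.9, 80.5]
tcp_rot: [-1.571, 0.0, 1.571]
contact_force: [-0.9, -0.4, 1.2]
opening: 0.23
```

{"method": "servo_tool", "body": {
  "motion": [
    [-1, 0, 0.0003, 0, 0, 0, 0],
    [-1, 0, 0.0006, 0, 0, 0, 0],
    [-1, 0, 0.001, 0, 0, 0, 0],
    [-1, 0, 0.001, 0, 0, 0, 0],
    [-1, 0, 0.001, 0, 0, 0, 0]
  ]
}}

```text
clock: 9.78
eef_pos: [658.5, -238.9, 80.4]
tcp_rot: [-1.572, 0.0, 1.571]
contact_force: [-0.8, 1.7, 8.0]
opening: 0.232
```

Contact at 8 N, so it's seated. Releasing slowly, then rising.

{"method": "servo_tool", "body": {
  "motion": [
    [-0.5, 0, 0.0003, 0, 0, 0, 0],
    [-0.45, 0, 0.0003, 0, 0, 0, 0],
    [-0.4, 0, 0, 0, 0, 0, 0],
    [-0.3, 0, 0, 0, 0, 0, 0],
    [-0.1, 0, 0, 0, 0, 0, 0],
    [0.2, 0, 0, 0, 0, 0, 0],
    [0.2, 0, 0, 0, 0, 0, 0],
    [0.2, 0, -0.01, 0, 0, 0, 0],
    [0.2, 0, -0.03, 0, 0, 0, 0],
    [0.2, 0, -0.06, 0, 0, 0, 0],
    [0.2, 0, -0.1, 0, 0, 0, 0],
    [0.2, 0, -0.13, 0, 0, 0, 0]
  ]
}}

```text
clock: 11.28
eef_pos: [658.6, -239.1, 213.1]
tcp_rot: [-1.574, 0.001, 1.571]
contact_force: [0.5, -0.3, 0.5]
opening: 0.603
```

{"method": "servo_tool", "body": {
  "motion": [
    [0.2, 0.015, 0, 0.003, 0, 0, 0],
    [0.2, 0.045, 0, 0.009, 0, 0, 0],
    [0.2, 0.09, 0, 0.017, 0, 0, 0],
    [0.2, 0.14, 0, 0.026, 0, 0, 0],
    [0.2, 0.19, 0, 0.035, 0, 0, 0],
    [0.2, 0.24, 0, 0.044, 0, 0, 0],
    [0.2, 0.29, 0, 0.053, 0, 0, 0],
    [0.2, 0.34, 0, 0.062, 0, 0, 0],
    [0.2, 0.39, 0, 0.071, 0, 0, 0],
    [0.2, 0.44, 0, 0.08, 0, 0, 0],
    [0.2, 0.485, 0, 0.088, 0, 0, 0],
    [0.2, 0.515, 0, 0.093, 0, 0, 0]
  ]
}}

```text
clock: 12.78
eef_pos: [563.3, 278.4, 209.2]
tcp_rot: [-1.57, -0.0, 1.572]
contact_force: [-0.1, 0.3, -1.6]
opening: 0.596
```

{"method": "servo_tool", "body": {
  "motion": [
    [0.2, 0.01, 0, 0.002, 0, 0, 0],
    [0.2, 0.01, 0.02, 0.002, 0, 0, 0],
    [0.2, 0.01, 0.05, 0.002, 0, 0, 0],
    [0.2, 0.01, 0.08, 0.002, 0, 0, 0],
    [0.2, 0.01, 0.105, 0.002, 0, 0, 0],
    [0.2, 0.01, 0.117, 0.002, 0, 0, 0],
    [0.2, 0.01, 0.121, 0.002, 0, 0, 0],
    [0.2, 0.01, 0.121, 0.002, 0, 0, 0],
    [0.2, 0.01, 0.121, 0.002, 0, 0, 0]
  ]
}}

```text
clock: 13.9
eef_pos: [563.4, 286.3, 89.3]
tcp_rot: [-1.572, -0.001, 1.571]
contact_force: [0.3, -0.4, -0.2]
opening: 0.598
```

{"method": "servo_tool", "body": {
  "motion": [
    [-0.2, 0, 0, 0, 0, 0, 0],
    [-0.35, 0, 0, 0, 0, 0, 0],
    [-0.45, 0, 0, 0, 0, 0, 0],
    [-0.6, 0, 0, 0, 0, 0, 0],
    [-1, 0, 0, 0, 0, 0, 0],
    [-1, 0, 0, 0, 0, 0, 0],
    [-1, 0, 0, 0, 0, 0, 0],
    [-1, 0, 0, 0, 0, 0, 0]
  ]
}}

```text
clock: 14.9
eef_pos: [563.0, 286.3, 88.5]
tcp_rot: [-1.571, -0.0, 1.571]
contact_force: [-0.4, 1.5, 4.5]
opening: 0.24
```

{"method": "servo_tool", "body": {
  "motion": [
    [-1, 0, -0.005, 0, 0, 0, 0],
    [-1, 0, -0.015, 0, 0, 0, 0],
    [-1, 0, -0.035, 0, 0, 0, 0],
    [-1, 0, -0.065, 0, 0, 0, 0],
    [-1, 0, -0.1, 0, 0, 0, 0],
    [-1, 0, -0.13, 0, 0, 0, 0],
    [-1, 0, -0.15, 0, 0, 0, 0],
    [-1, 0, -0.16, 0, 0, 0, 0],
    [-1, 0, -0.16, 0, 0, 0, 0]
  ]
}}

```text
clock: 16.02
eef_pos: [563.0, 286.2, 249.3]
tcp_rot: [-1.572, -0.001, 1.571]
contact_force: [1.3, -0.2, -1.0]
opening: 0.244
```

{"method": "servo_tool", "body": {
  "motion": [
    [-1, -0.01, 0, 0, 0, 0, 0],
    [-1, -0.03, 0, -0.002, 0, 0, 0],
    [-1, -0.06, 0, -0.004, 0, 0, 0],
    [-1, -0.1, 0, -0.006, 0, 0, 0],
    [-1, -0.14, 0, -0.009, 0, 0, 0],
    [-1, -0.18, 0, -0.011, 0, 0, 0],
    [-1, -0.22, 0, -0.014, 0, 0, 0],
    [-1, -0.26, 0, -0.016, 0, 0, 0],
    [-1, -0.3, 0, -0.018, 0, 0, 0],
    [-1, -0.34, 0, -0.02, 0, 0, 0],
    [-1, -0.38, 0, -0.022, 0, 0, 0],
    [-1, -0.41, 0, -0.025, 0, 0, 0]
  ]
}}

```text
clock: 17.52
eef_pos: [586.7, -126.7, 247.7]
tcp_rot: [-1.57, 0.0, 1.57]
contact_force: [0.1, 0.8, -1.8]
opening: 0.237
```

{"method": "servo_tool", "body": {
  "motion": [
    [-1, -0.03, 0, -0.003, 0, 0, 0],
    [-1, -0.06, 0, -0.005, 0, 0, 0],
    [-1, -0.085, 0, -0.006, 0, 0, 0],
    [-1, -0.1, 0.01, -0.006, 0, 0, 0],
    [-1, -0.103, 0.03, -0.006, 0, 0, 0],
    [-1, -0.103, 0.06, -0.006, 0, 0, 0],
    [-1, -0.103, 0.09, -0.006, 0, 0, 0],
    [-1, -0.103, 0.12, -0.006, 0, 0, 0],
    [-1, -0.103, 0.138, -0.006, 0, 0, 0],
    [-1, -0.103, 0.146, -0.006, 0, 0, 0],
    [-1, -0.103, 0.148, -0.006, 0, 0, 0],
    [-1, -0.103, 0.148, -0.006, 0, 0, 0]
  ]
}}

```text
clock: 19.02
eef_pos: [594.4, -227.0, 101.1]
tcp_rot: [-1.572, 0.0, 1.571]
contact_force: [-0.2, 0.7, -0.7]
opening: 0.24
```

```bash
python3 - <<'E'
from h import *
a=look("scene","",220,205,45,60,10)
cv2.imwrite("pics/p3.png",a);e=r.sense()["eef_pos"];print(e)
f=lambda n,x,y,z,rad,o:10*(low(n,x,y,z,rad)-o+.5)-.5
print(f("scene",e[0],e[1],e[2]-78,20,[220,205]),f("scene",594,-227,18,24,[220,205]))
E
```

```text
[ 594.50775577 -227.11980986  101.23122333]
[227.22723394 301.60724172] [230.33971702 325.91980901]
```

View pics/p3.png

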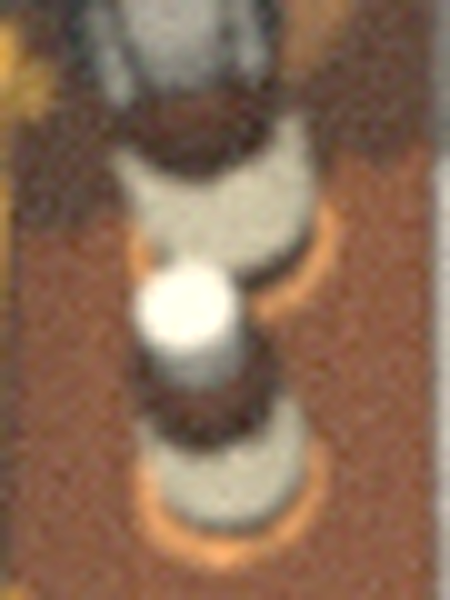

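Bottle 1 stands upright on disc 1: disc 135–326 wide, bottle 152–308. Bottle 2 hovers within disc 2's ring. Displacements agree between the cameras to about 1 mm. Lowering bottle 2 and moving it 1 mm in −x.

{"method": "servo_tool", "body": {
  "motion": [
    [-1, 0, 0.001, 0.001, 0, 0, 0],
    [-1, 0, 0.002, 0.001, 0, 0, 0],
    [-1, 0, 0.003, 0.001, 0, 0, 0],
    [-1, 0, 0.0035, 0.001, 0, 0, 0],
    [-1, 0, 0.004, 0.001, 0, 0, 0],
    [-1, 0, 0.004, 0.001, 0, 0, 0]
  ]
}}

```text
clock: 19.82
eef_pos: [593.1, -226.9, 96.5]
tcp_rot: [-1.571, 0.0, 1.571]
contact_force: [0.3, 0.8, 2.3]
opening: 0.243
```

{"method": "servo_tool", "body": {
  "motion": [
    [-1, 0, 0.0003, 0, 0, 0, 0],
    [-1, 0, 0.0006, 0, 0, 0, 0],
    [-1, 0, 0.0008, 0, 0, 0, 0],
    [-1, 0, 0.0008, 0, 0, 0, 0],
    [-1, 0, 0.0008, 0, 0, 0, 0]
  ]
}}

```text
clock: 20.45
eef_pos: [593.5, -226.9, 96.5]
tcp_rot: [-1.572, 0.0, 1.571]
contact_force: [-1.6, 1.2, 8.4]
opening: 0.245
```

{"method": "servo_tool", "body": {
  "motion": [
    [-0.5, 0, 0, 0, 0, 0, 0],
    [-0.45, 0, 0, 0, 0, 0, 0],
    [-0.4, 0, 0, 0, 0, 0, 0],
    [-0.3, 0, 0, 0, 0, 0, 0],
    [-0.1, 0, 0, 0, 0, 0, 0],
    [0.2, 0, 0, 0, 0, 0, 0],
    [0.2, 0, 0, 0, 0, 0, 0],
    [0.2, 0, -0.01, 0, 0, 0, 0],
    [0.2, 0, -0.03, 0, 0, 0, 0],
    [0.2, 0, -0.06, 0, 0, 0, 0],
    [0.2, 0, -0.1, 0, 0, 0, 0],
    [0.2, 0, -0.13, 0, 0, 0, 0]
  ]
}}

```text
clock: 21.95
eef_pos: [593.5, -227.1, 229.1]
tcp_rot: [-1.574, 0.001, 1.571]
contact_force: [0.5, 0.4, -0.8]
opening: 0.601
```

{"method": "servo_tool", "body": {
  "motion": [
    [0.2, 0.015, 0, 0.005, 0, 0, 0],
    [0.2, 0.045, 0, 0.014, 0, 0, 0],
    [0.2, 0.085, 0, 0.026, 0, 0, 0],
    [0.2, 0.125, 0, 0.039, 0, 0, 0],
    [0.2, 0.165, 0, 0.051, 0, 0, 0],
    [0.2, 0.205, 0, 0.063, 0, 0, 0],
    [0.2, 0.245, 0, 0.076, 0, 0, 0],
    [0.2, 0.285, 0, 0.088, 0, 0, 0],
    [0.2, 0.325, 0, 0.101, 0, 0, 0],
    [0.2, 0.365, 0, 0.113, 0, 0, 0],
    [0.2, 0.39, 0, 0.121, 0, 0, 0],
    [0.2, 0.404, 0, 0.125, 0, 0, 0]
  ]
}}

```text
clock: 23.45
eef_pos: [466.7, 178.3, 225.5]
tcp_rot: [-1.57, 0.0, 1.573]
contact_force: [0.7, -0.2, -1.4]
opening: 0.598
```

```bash
python3 - <<'E'
from h import *
a=look("scene","",220,155,50,115,5);b=look("top","",385,145,60,115,5)
cv2.imwrite("pics/p4.png",np.hstack([a,b]))
f=lambda n,x,y,z,rad,o:5*(low(n,x,y,z,rad)-o+.5)-.5
for x,y,R in((658.5,-239,17),(593.5,-227,20)): print(f("scene",x,y,18,R,[220,155]),f("scene",x,y,18,R+4,[220,155]),f("top",x,y,18,R,[385,145]),f("top",x,y,18,R+4,[385,145]))
E
```

```text
[113.73883695 524.70768349] [113.72482144 532.62421288] [185.92819143 149.13408213] [185.93176428 158.0774082 ]
[114.74904104 404.3788798 ] [114.73384067 411.81153414] [163.06511315 302.46705959] [163.06931273 311.55463421]
```

View pics/p4.png

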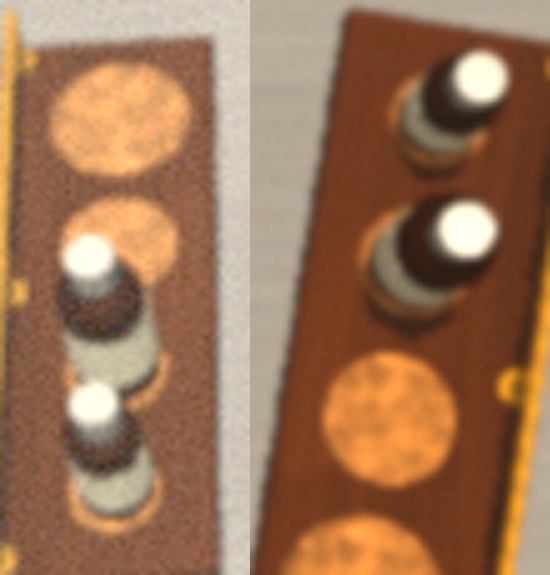

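Both bottles stand upright in their rings. The top caps at (480,78) and (467,230) in the montage give an independent centre check.

```bash
python3 - <<'E'
from h import *
np.set_printoptions(precision=1,suppress=True)
for p,z in (((230,78),98),((217,230),114)): print(back("top",(385+(p[0]+.5)/5-.5,145+(p[1]+.5)/5-.5),z))
for p,z in (((93,402),98),((88,257),114)): print(back("scene",(220+(p[0]+.5)/5-.5,155+(p[1]+.5)/5-.5),z))
print("d scene", solve("scene",(220+(114.5)/5-.4,155+534/5-.4),18,21,(655,-240)))
E
```

```text
[ 654.9 -237.9]
[ 590.4 -226.6]
[ 658.7 -237.1]
[ 595.3 -226. ]
d scene [ 659.3 -238.8]
```

Bottles 1 and 2 are within about 0.5 mm of their disc centres in x and about 1.5–2 mm high in y (cameras agree); I'll correct y by −1.5 for the rest. Now picking bottle 3.

{"method": "servo_tool", "body": {
  "motion": [
    [0.2, 0, 0.02, 0, 0, 0, 0],
    [0.2, 0, 0.05, 0, 0, 0, 0],
    [0.2, 0, 0.08, 0, 0, 0, 0],
    [0.2, 0, 0.105, 0, 0, 0, 0],
    [0.2, 0, 0.115, 0, 0, 0, 0],
    [0.2, 0, 0.119, 0, 0, 0, 0],
    [0.2, 0, 0.119, 0, 0, 0, 0],
    [0.2, 0, 0.119, 0, 0, 0, 0]
  ]
}}

```text
clock: 24.55
eef_pos: [468.4, 177.2, 107.3]
tcp_rot: [-1.572, -0.0, 1.571]
contact_force: [0.4, -0.1, 0.3]
opening: 0.599
```

{"method": "servo_tool", "body": {
  "motion": [
    [-0.1, 0, 0, 0, 0, 0, 0],
    [-0.25, 0, 0, 0, 0, 0, 0],
    [-0.35, 0, 0, 0, 0, 0, 0],
    [-0.5, 0, 0, 0, 0, 0, 0],
    [-1, 0, 0, 0, 0, 0, 0],
    [-1, 0, 0, 0, 0, 0, 0],
    [-1, 0, 0, 0, 0, 0, 0],
    [-1, 0, 0, 0, 0, 0, 0]
  ],
  "grip_force": 40
}}

```text
clock: 25.55
eef_pos: [468.0, 177.3, 106.7]
tcp_rot: [-1.571, -0.0, 1.571]
contact_force: [-0.1, 0.4, 5.5]
opening: 0.271
```

{"method": "servo_tool", "body": {
  "motion": [
    [-1, 0, -0.005, 0, 0, 0, 0],
    [-1, 0, -0.015, 0, 0, 0, 0],
    [-1, 0, -0.035, 0, 0, 0, 0],
    [-1, 0, -0.065, 0, 0, 0, 0],
    [-1, 0, -0.1, 0, 0, 0, 0],
    [-1, 0, -0.12, 0, 0, 0, 0],
    [-1, 0, -0.13, 0, 0, 0, 0],
    [-1, 0, -0.13, 0, 0, 0, 0],
    [-1, 0, -0.13, 0, 0, 0, 0]
  ]
}}

```text
clock: 26.68
eef_pos: [467.2, 176.8, 235.6]
tcp_rot: [-1.569, 0.001, 1.571]
contact_force: [-1.0, -0.3, -1.0]
opening: 0.271
```

{"method": "servo_tool", "body": {
  "motion": [
    [-1, -0.01, 0, -0.001, 0, 0, 0],
    [-1, -0.03, 0, -0.004, 0, 0, 0],
    [-1, -0.06, 0, -0.008, 0, 0, 0],
    [-1, -0.095, 0, -0.013, 0, 0, 0],
    [-1, -0.13, 0, -0.018, 0, 0, 0],
    [-1, -0.165, 0, -0.023, 0, 0, 0],
    [-1, -0.2, 0, -0.028, 0, 0, 0],
    [-1, -0.235, 0, -0.033, 0, 0, 0],
    [-1, -0.27, 0, -0.038, 0, 0, 0],
    [-1, -0.305, 0, -0.043, 0, 0, 0],
    [-1, -0.335, 0, -0.048, 0, 0, 0],
    [-1, -0.36, 0, -0.052, 0, 0, 0]
  ]
}}

```text
clock: 28.18
eef_pos: [519.3, -184.7, 235.7]
tcp_rot: [-1.57, -0.0, 1.57]
contact_force: [0.7, -0.1, -2.0]
opening: 0.275
```

{"method": "servo_tool", "body": {
  "motion": [
    [-1, -0.02, 0, -0.003, 0, 0, 0],
    [-1, -0.03, 0, -0.004, 0, 0, 0],
    [-1, -0.0325, 0.01, -0.004, 0, 0, 0],
    [-1, -0.0325, 0.03, -0.004, 0, 0, 0],
    [-1, -0.0325, 0.055, -0.004, 0, 0, 0],
    [-1, -0.0325, 0.08, -0.004, 0, 0, 0],
    [-1, -0.0325, 0.1, -0.004, 0, 0, 0],
    [-1, -0.0325, 0.112, -0.004, 0, 0, 0],
    [-1, -0.0325, 0.116, -0.004, 0, 0, 0],
    [-1, -0.0325, 0.116, -0.004, 0, 0, 0],
    [-1, -0.0325, 0.116, -0.004, 0, 0, 0]
  ]
}}

```text
clock: 29.55
eef_pos: [524.4, -215.6, 121.2]
tcp_rot: [-1.572, 0.0, 1.571]
contact_force: [0.5, 0.5, -2.2]
opening: 0.272
```

{"method": "servo_tool", "body": {
  "motion": [
    [-1, 0, 0.001, 0, 0, 0, 0],
    [-1, 0, 0.002, 0, 0, 0, 0],
    [-1, 0, 0.003, 0, 0, 0, 0],
    [-1, 0, 0.004, 0, 0, 0, 0],
    [-1, 0, 0.005, 0, 0, 0, 0],
    [-1, 0, 0.005, 0, 0, 0, 0],
    [-1, 0, 0.005, 0, 0, 0, 0]
  ]
}}

```text
clock: 30.42
eef_pos: [523.9, -215.4, 115.5]
tcp_rot: [-1.571, 0.0, 1.571]
contact_force: [-0.1, -0.4, -2.5]
opening: 0.271
```

{"method": "servo_tool", "body": {
  "motion": [
    [-1, 0, 0.0004, 0, 0, 0, 0],
    [-1, 0, 0.0008, 0, 0, 0, 0],
    [-1, 0, 0.0012, 0, 0, 0, 0],
    [-1, 0, 0.0015, 0, 0, 0, 0],
    [-1, 0, 0.0015, 0, 0, 0, 0]
  ]
}}

```text
clock: 31.05
eef_pos: [524.4, -215.5, 114.8]
tcp_rot: [-1.572, 0.0, 1.571]
contact_force: [-1.8, 0.7, 6.8]
opening: 0.274
```

{"method": "servo_tool", "body": {
  "motion": [
    [-0.42, 0, 0, 0, 0, 0, 0],
    [-0.37, 0, 0, 0, 0, 0, 0],
    [-0.3, 0, 0, 0, 0, 0, 0],
    [-0.2, 0, 0, 0, 0, 0, 0],
    [0, 0, 0, 0, 0, 0, 0],
    [0.25, 0, 0, 0, 0, 0, 0],
    [0.25, 0, 0, 0, 0, 0, 0],
    [0.25, 0, -0.01, 0, 0, 0, 0],
    [0.25, 0, -0.03, 0, 0, 0, 0],
    [0.25, 0, -0.06, 0, 0, 0, 0],
    [0.25, 0, -0.1, 0, 0, 0, 0],
    [0.25, 0, -0.13, 0, 0, 0, 0]
  ]
}}

```text
clock: 32.55
eef_pos: [524.3, -215.5, 246.5]
tcp_rot: [-1.573, 0.001, 1.571]
contact_force: [0.2, -0.6, 0.5]
opening: 0.625
```

{"method": "servo_tool", "body": {
  "motion": [
    [0.25, 0.015, 0, -0.002, 0, 0, 0],
    [0.25, 0.045, 0, -0.006, 0, 0, 0],
    [0.25, 0.085, 0, -0.012, 0, 0, 0],
    [0.25, 0.125, 0, -0.018, 0, 0, 0],
    [0.25, 0.165, 0, -0.024, 0, 0, 0],
    [0.25, 0.205, 0, -0.03, 0, 0, 0],
    [0.25, 0.245, 0, -0.036, 0, 0, 0],
    [0.25, 0.285, 0, -0.041, 0, 0, 0],
    [0.25, 0.325, 0, -0.046, 0, 0, 0],
    [0.25, 0.365, 0, -0.051, 0, 0, 0],
    [0.25, 0.39, 0, -0.054, 0, 0, 0],
    [0.25, 0.401, 0, -0.056, 0, 0, 0]
  ]
}}

```text
clock: 34.05
eef_pos: [579.1, 187.2, 243.2]
tcp_rot: [-1.569, 0.0, 1.573]
contact_force: [0.5, -0.3, 0.3]
opening: 0.626
```

{"method": "servo_tool", "body": {
  "motion": [
    [0.25, 0, 0, 0, 0, 0, 0],
    [0.25, 0, 0.02, 0, 0, 0, 0],
    [0.25, 0, 0.05, 0, 0, 0, 0],
    [0.25, 0, 0.08, 0, 0, 0, 0],
    [0.25, 0, 0.1, 0, 0, 0, 0],
    [0.25, 0, 0.11, 0, 0, 0, 0],
    [0.25, 0, 0.114, 0, 0, 0, 0],
    [0.25, 0, 0.114, 0, 0, 0, 0],
    [0.25, 0, 0.114, 0, 0, 0, 0]
  ]
}}

```text
clock: 35.17
eef_pos: [580.3, 185.7, 130.8]
tcp_rot: [-1.572, -0.0, 1.571]
contact_force: [0.1, 0.2, 0.1]
opening: 0.622
```

{"method": "servo_tool", "body": {
  "motion": [
    [0.1, 0, 0.002, 0, 0, 0, 0],
    [-0.1, 0, 0.002, 0, 0, 0, 0],
    [-0.25, 0, 0.002, 0, 0, 0, 0],
    [-0.35, 0, 0.002, 0, 0, 0, 0],
    [-0.5, 0, 0.002, 0, 0, 0, 0],
    [-1, 0, 0.002, 0, 0, 0, 0],
    [-1, 0, 0.002, 0, 0, 0, 0],
    [-1, 0, 0.002, 0, 0, 0, 0],
    [-1, 0, 0.002, 0, 0, 0, 0]
  ],
  "grip_force": 55
}}

```text
clock: 36.3
eef_pos: [580.1, 185.8, 128.3]
tcp_rot: [-1.571, -0.0, 1.571]
contact_force: [-1.6, 3.2, 4.7]
opening: 0.307
```

{"method": "servo_tool", "body": {
  "motion": [
    [-1, 0, -0.005, 0, 0, 0, 0],
    [-1, 0, -0.015, 0, 0, 0, 0],
    [-1, 0, -0.035, 0, 0, 0, 0],
    [-1, 0, -0.06, 0, 0, 0, 0],
    [-1, 0, -0.085, 0, 0, 0, 0],
    [-1, 0, -0.105, 0, 0, 0, 0],
    [-1, 0, -0.12, 0, 0, 0, 0],
    [-1, 0, -0.13, 0, 0, 0, 0],
    [-1, 0, -0.13, 0, 0, 0, 0],
    [-1, 0, -0.13, 0, 0, 0, 0]
  ]
}}

```text
clock: 37.55
eef_pos: [579.4, 185.5, 257.2]
tcp_rot: [-1.57, 0.0, 1.571]
contact_force: [-0.9, -1.1, -1.9]
opening: 0.299
```

{"method": "servo_tool", "body": {
  "motion": [
    [-1, -0.01, 0, 0.003, 0, 0, 0],
    [-1, -0.03, 0, 0.01, 0, 0, 0],
    [-1, -0.06, 0, 0.02, 0, 0, 0],
    [-1, -0.095, 0, 0.032, 0, 0, 0],
    [-1, -0.13, 0, 0.044, 0, 0, 0],
    [-1, -0.165, 0, 0.056, 0, 0, 0],
    [-1, -0.2, 0, 0.068, 0, 0, 0],
    [-1, -0.235, 0, 0.08, 0, 0, 0],
    [-1, -0.27, 0, 0.092, 0, 0, 0],
    [-1, -0.305, 0, 0.104, 0, 0, 0],
    [-1, -0.335, 0, 0.114, 0, 0, 0],
    [-1, -0.36, 0, 0.123, 0, 0, 0]
  ]
}}

```text
clock: 39.05
eef_pos: [455.1, -176.2, 257.9]
tcp_rot: [-1.57, 0.0, 1.57]
contact_force: [0.5, 1.1, -2.5]
opening: 0.303
```

{"method": "servo_tool", "body": {
  "motion": [
    [-1, -0.015, 0, 0.006, 0, 0, 0],
    [-1, -0.024, 0, 0.008, 0, 0, 0],
    [-1, -0.027, 0, 0.009, 0, 0, 0],
    [-1, -0.027, 0.02, 0.009, 0, 0, 0],
    [-1, -0.027, 0.045, 0.009, 0, 0, 0],
    [-1, -0.027, 0.07, 0.009, 0, 0, 0],
    [-1, -0.027, 0.095, 0.009, 0, 0, 0],
    [-1, -0.027, 0.11, 0.009, 0, 0, 0],
    [-1, -0.027, 0.116, 0.009, 0, 0, 0],
    [-1, -0.027, 0.116, 0.009, 0, 0, 0],
    [-1, -0.027, 0.116, 0.009, 0, 0, 0]
  ]
}}

```text
clock: 40.42
eef_pos: [448.5, -201.6, 142.7]
tcp_rot: [-1.572, 0.001, 1.571]
contact_force: [-0.1, 0.3, -2.8]
opening: 0.305
```

{"method": "servo_tool", "body": {
  "motion": [
    [-1, 0, 0.001, 0, 0, 0, 0],
    [-1, 0, 0.002, 0, 0, 0, 0],
    [-1, 0, 0.003, 0, 0, 0, 0],
    [-1, 0, 0.004, 0, 0, 0, 0],
    [-1, 0, 0.005, 0, 0, 0, 0],
    [-1, 0, 0.005, 0, 0, 0, 0],
    [-1, 0, 0.005, 0, 0, 0, 0]
  ]
}}

```text
clock: 41.3
eef_pos: [447.9, -201.4, 137.0]
tcp_rot: [-1.571, -0.0, 1.571]
contact_force: [0.2, 0.3, -3.0]
opening: 0.307
```

{"method": "servo_tool", "body": {
  "motion": [
    [-1, 0, 0.0004, 0, 0, 0, 0],
    [-1, 0, 0.0008, 0, 0, 0, 0],
    [-1, 0, 0.0012, 0, 0, 0, 0],
    [-1, 0, 0.0015, 0, 0, 0, 0],
    [-1, 0, 0.0015, 0, 0, 0, 0]
  ]
}}

```text
clock: 41.92
eef_pos: [448.4, -201.5, 136.2]
tcp_rot: [-1.572, 0.0, 1.571]
contact_force: [-1.6, 0.9, 6.9]
opening: 0.307
```

{"method": "servo_tool", "body": {
  "motion": [
    [-0.34, 0, 0, 0, 0, 0, 0],
    [-0.29, 0, 0, 0, 0, 0, 0],
    [-0.22, 0, 0, 0, 0, 0, 0],
    [-0.1, 0, 0, 0, 0, 0, 0],
    [0.1, 0, 0, 0, 0, 0, 0],
    [0.3, 0, 0, 0, 0, 0, 0],
    [0.3, 0, 0, 0, 0, 0, 0],
    [0.3, 0, -0.01, 0, 0, 0, 0],
    [0.3, 0, -0.03, 0, 0, 0, 0],
    [0.3, 0, -0.06, 0, 0, 0, 0],
    [0.3, 0, -0.1, 0, 0, 0, 0],
    [0.3, 0, -0.13, 0, 0, 0, 0]
  ]
}}

```text
clock: 43.42
eef_pos: [448.2, -201.5, 267.9]
tcp_rot: [-1.572, 0.001, 1.571]
contact_force: [0.2, -0.1, 0.3]
opening: 0.651
```

{"method": "servo_tool", "body": {
  "motion": [
    [0.3, 0.02, 0, 0, 0, 0, 0],
    [0.3, 0.06, 0, 0, 0, 0, 0],
    [0.3, 0.1, 0, 0, 0, 0, 0],
    [0.3, 0.14, 0, 0, 0, 0, 0],
    [0.3, 0.18, 0, 0, 0, 0, 0],
    [0.3, 0.22, 0, 0, 0, 0, 0],
    [0.3, 0.26, 0, 0, 0, 0, 0],
    [0.3, 0.3, 0, 0, 0, 0, 0],
    [0.3, 0.34, 0, 0, 0, 0, 0],
    [0.3, 0.37, 0, 0, 0, 0, 0],
    [0.3, 0.38, 0, 0, 0, 0, 0]
  ]
}}

```text
clock: 44.8
eef_pos: [447.8, 179.9, 266.1]
tcp_rot: [-1.571, -0.0, 1.573]
contact_force: [0.3, -0.7, -0.8]
opening: 0.651
```

```bash
python3 - <<'E'
from h import *
a=look("scene","",205,145,75,125,4);b=look("top","",375,145,85,150,4)
h=max(a.shape[0],b.shape[0]);pad=lambda c:cv2.copyMakeBorder(c,0,h-c.shape[0],0,0,0)
c=cv2.resize(r.grab_frame("scene")[:,:,::-1],(192,120));print(a.shape,b.shape)
cv2.imwrite("pics/p5.png",np.hstack([pad(a),pad(b)]))
E
```

```text
(500, 300, 3) (600, 340, 3)
```

View pics/p5.png

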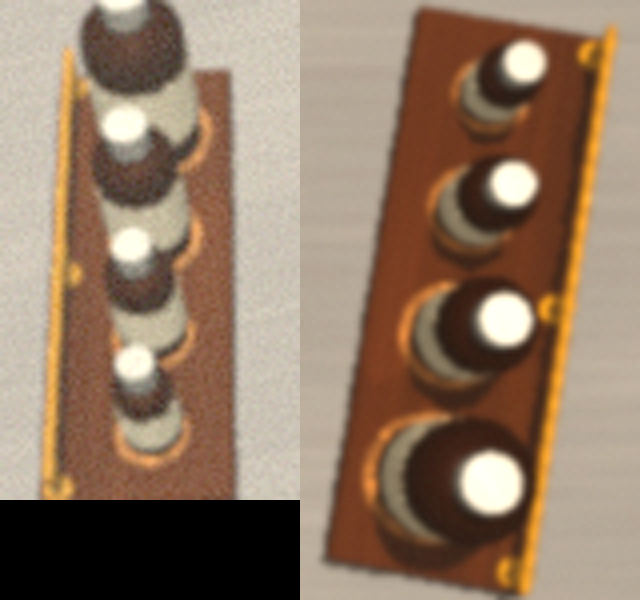

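All four bottles stand upright on their own discs. Top-view caps are at montage (524,62), (513,184), (505,320) and (491,483). Checking the centres, and also whether the bystanders moved.

```bash
python3 - <<'E'
from h import *
np.set_printoptions(precision=1,suppress=True)
D=np.array([[654.8,-240.2],[590.9,-228],[522.2,-214.8],[445.6,-200.1]])
for i,p in enumerate([(224,62),(213,184),(205,320),(191,483)]):
    m=back("top",(375+(p[0]+.5)/4-.5,145+(p[1]+.5)/4-.5),18+H[i]);print(i+1,m,m-D[i])
for n,bx in(("top",[(300,285,345,330),(280,95,305,135)]),("scene",[(285,110,325,155),(362,232,392,276)])):
    a=cv2.imread(f"pics/{n}0.png")[:,:,::-1].astype(float);b=r.grab_frame(n).astype(float)
    for x0,y0,x1,y1 in bx: print(n,np.abs(cv2.blur(a,(3,3))-cv2.blur(b,(3,3)))[y0:y1,x0:x1].mean(2).max(),np.abs(a-b)[y0:y1,x0:x1].mean())
E
```

```text
1 [ 655.  -237.9] [0.2 2.3]
2 [ 590.4 -226.3] [-0.5  1.7]
3 [ 522.2 -215.6] [-0.  -0.8]
4 [ 446.  -201.2] [ 0.4 -1.1]
top 8.037037037037038 5.01514403292181
top 10.333333333333343 6.979
scene 5.296296296296295 3.084074074074074
scene 2.6666666666666665 2.6083333333333334
```

```bash
python3 -c "
from rig import r
print(r.sign_off())"
```

```text
the job is handed in; nothing more can be done
None
```

I placed the four amber bottles on the tray, smallest to largest, each upright on its own cork disc. I held each by its cap, lowered it to a light touch (about 7–8 N read at the wrist) and released it. The job was handed in at about 45 s on the robot clock, against the 131 s limit.

- **Position:** The last top-view check put every cap within 0.5 mm of its disc centre along x. Along y, bottles 1 to 4 were off by about +2.3, +1.7, −0.8 and −1.1 mm.
- **Bystanders:** The salt jar and spray bottle look the same in both cameras, apart from slight brightness differences. The gripper was clear of everything at hand-in.
- **Disagreements:** The two cameras differed by about 4 mm in absolute x, so I relied on distances between points in the same picture. The scene camera put bottle 1 about 1.5 mm off in y, where the top camera said 2.3 mm. In the scene view, the gap in front of bottle 1's base also looked wider than a centred bottle should show. The cap positions did not bear that out, so I left it.

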